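# Eject a moulded cap from the check fixture and trap it on the slide

## Robot

A 6-joint arm with a two-finger parallel gripper is mounted at the origin on the work surface. World frame = base frame: x ahead of the robot, y to its left, z up, the work surface at z = 0. Lengths are in m, angles in rad, forces in N, time in s.
With the tool pointing down it reaches from about 0.35 to 0.975 m from the base axis. Payload 17.4 kg.
Tool frame: the origin (TCP) lies at the very end of the fingers, on their centre line; the grasp point (between the pads) lies 19 mm behind it; z points along the fingers, y is the line along which they close (so a half turn about z gives the same grasp; the last joint's range is limited). The gripper opens to 85 mm and grips with 20 to 120 N. Pads are 22 mm wide; open, the fingers measure 114 mm over their backs; the gripper's body (76 mm by 85 mm) begins 54 mm behind the grasp point. The pads swing forward as they close: fully open they stand 13 mm farther back than shut.
Start: joints at [1.161, 0.116, 1.442, -0, 1.584, -0.038], TCP at [0.245, 0.629, 0.205] pointing down, gripper open.
Joint ranges: [-2.83, 2.83], [-0.83, 2.19], [0.07, 2.5], [-1.14, 4.28], [0.01, 3], [-2.97, 2.97]. Speed limits (rad/s): [1.89, 1.89, 2.22, 3.14, 3.14, 3.14].

## Interface

Orientations are given as a unit quaternion [x, y, z, w].
In Python, from workcell import * gives the robot as it stands. The module is installed in compiled form; this text tells all that it offers.
- The arm moves only by the tool send_rows, never from a script. Its arguments are lists of equal length, an entry for each row: "translation": the shift along the tool's x, y, z as a fraction of full scale, a list of three; "twist": the turn about the tool's z as a fraction of full scale; "claw": the gripper's target within -1 to 1 (shut at 1, half-way at 0, fully open at -1). In form: {"translation": [[tx, ty, tz], ...], "twist": [twist, ...], "claw": [claw, ...]}. A call has 1 to 8 rows; each row is the pose to reach, as a shift and turn from the pose commanded when the call began, along the tool's axes at that moment; what a row does not reach only later rows make up. Full scale, the value 1, is 0.2 m for a shift and pi/2 rad for a turn. A row lasts 1/12 s, in which the tool goes at most 41.7 mm and 7.16 degrees, less where a joint would pass 70% of its speed; a pose out of reach is approached as far as the arm can. A call with a number of a shift or a turn outside -1 to 1 is refused whole. A call with a gripper value outside its range is refused whole. The fingers move at their own pace and stop on an object; "force" is the grip in N (left out, the last holds). Time passes only in rows, so rows that repeat a pose let the fingers close. It gives the time, the measured TCP pose, the force, the opening and the grip force at its end, in the units of the state.
- get_obs(): the state, without advancing time (a new reading comes with each control period).
- get_image(name): name is "scene" or "side" or "wrist"; returns a dict with "pixels" (384x512x3 uint8, red, green, blue), "intrinsics" (3x3 intrinsics, pixels), "k1" (the pictures are not rectified: a ray, as slopes to the right and down, at radius r is drawn at 1 + k1 r^2 times it, then the intrinsics apply), "R" (3x3) and "t" (3): a world point X has camera coordinates R X + t. Camera axes: x right, y down, z forward; pixel columns grow to the right and rows downward; lengths in m; the calibration is good to about 2 mm. A picture is of the moment at which its call begins. There is no depth.
- finish_job(): hands the job in; it is judged then, once.
The state is a dict: "time_s": time; "q": joint angles; "joint_vel": joint speeds; "tau": joint torques, N m; "position": TCP position; "tcp_rot": TCP orientation; "contact_force": force on the tool from outside, world axes, zero at the start; "torque": the same for the moment, N m; "grip_width": finger opening in m; "gripper_force": force on a finger pad.
Only numpy, scipy, OpenCV 4.12 (cv2) and the standard library are available. Lean on these libraries where they do the work, as an engineer would, in place of code of your own. Each camera call takes 0.05 s, during which the arm holds its last target. There are 200 camera calls.

## Task

Press the release key of the check fixture down fully with one finger so that the spring ejector pops the moulded cap out of its nest, and with the other finger stop the cap on the slide before it runs off the end into the reject tray. Finish while holding: the key still fully down under one finger (so that the catch cannot come up under the cap) and the cap at rest on the slide, pressed by the ejector against the other finger. Do not grasp, lift or tip the cap, and leave everything else on the bench where it is.

Things in the scene. Friction and masses are not known exactly. Their poses are not given: they have to be found in the camera images.
- fixture: check fixture, bolted down: grey metal deck on four feet with a straight slide. Origin on the table plane under the slide's centre line; +x = way the cap is ejected, +y = towards the key, z up. In mm: deck x -135 to 42, y -32 to 88, top at z 40. Behind the cap a dark spring housing x -135 to -56, y -23 to 23, top z 70. Beyond the end a reject tray x 45 to 130, y -50 to 50, 26 tall.
- cap: white moulded cap to eject, loose, about 60 g: 36 mm along the slide x 40 x 24 tall, plus a round boss 22 across to 30 tall. Origin: centre of underside; axes as the fixture's. Starts at fixture x -26 (front face x -8), y 0, z 40, between ejector plate and catch. Once freed it runs to +x and leaves the slide within about 0.5 s, so the other finger must already stand in the slide.
- key (a joint): release key: 0 = up, 0.010 m = fully down, moves straight down; a spring (about 1.5 N up, 4 N down, plus up to 3 N catch friction) lifts it when let go. The steel catch is part of the key: it stands 6 mm above the slide's floor in front of the cap (fixture x -8 to -3), sinks with the key and frees the cap at about 0.006 m.
- key_top (a point): centre of the key's flat grey top, a pad 36 mm along the slide x 34 across: fixture x 20, y 65 (x 2 to 38, y 48 to 82), z 62 up, 52 fully down (moves with the key). The slide's middle lies 65 mm across from it, to fixture -y. When the key is down, the other fingertip at the same height is 12 mm above the slide's floor, 2 mm above its guides, and in the path of the cap's upper half.
- pusher (a joint): the spring ejector: a steel plate 34 mm wide, z 43 to 63, behind the cap on a rod out of the spring housing; 0 = in, grows to 0.076 m as it pushes the cap out along the slide; force about 3.5 N at 0, falling to 1.6 N at 0.076
- slide_end (a point): middle of the slide's open end, on its floor (fixture x 42, y 0, z 40). The slide is the deck between two low black guides 6 mm thick, inner faces at y -23 and 23, tops at z 50, from x -56 to 42
- cap_deck: another moulded cap of the same kind, 36 x 40 x 30 mm, standing on the deck of the fixture behind the key; bystander; origin at the centre of its underside
- pin: steel gauge pin with a 22 mm wide head, about 45 mm tall, standing on the deck; bystander; origin at the centre of its foot
- cap_side: another moulded cap of the same kind lying on the table beside the fixture; bystander; origin at the centre of its underside
- scraper: screwdriver-shaped deburring tool, 150 mm long, lying on the table beside the fixture; bystander
- tape: roll of blue tape, 96 mm across, 25 mm tall, on the table; bystander
- shell: round white moulded shell, 116 mm across, 45 mm tall, on the table; bystander
- bottle: white bottle with a blue cap, 60 mm across, 160 mm tall; bystander
- cup: grey plastic cup, 72 mm across, 85 mm tall; bystander
Things that resemble listed ones, but are neither listed nor needed, are in the scene too. Leave any black or green look-alike of the cap alone.

How it is judged:
By the outcome, as a careful person would: the job done as asked, in the order asked, and still so for the second after the job is handed in, while the arm keeps its last pose, push and grip.
It also fails if it takes over 32 s, if anything falls off the work surface, if the arm or the gripper's body presses on something with over 40 N, if the wrist force passes 120 N, or if a joint passes its speed limit or range.

## Working session

There is one attempt and no reset: what is moved stays moved. The work goes in short steps, Python scripts to look and compute and a tool call to move; the robot and the scene stay as the last step left them, time stands still between calls to the robot, and variables do not carry over. Pictures are saved under pics/ and viewed, at most 10 in all, crops included, and the job is handed in when it is done.

Besides the shell and the picture viewer there is one more tool, called after "Call:" by a JSON object that holds its "fn" and its "kwargs", one argument or row to a line. send_rows: Moves the arm, as the interface text tells. Its arguments: {"type":"object","properties":{"translation":{"type":"array","items":{"type":"array","items":{"type":"number","minimum":-1,"maximum":1}}},"twist":{"type":"array","items":{"type":"number","minimum":-1,"maximum":1}},"claw":{"type":"array","items":{"type":"number"}},"force":{"type":"number"}},"required":["translation","twist","claw"]}

```bash
mkdir -p pics; cat > h.py <<'E'
from workcell import *
import numpy as np, cv2
from scipy.spatial.transform import Rotation as Ro
def ray(im,uv):
    K=np.array(im["intrinsics"]);k=im["k1"]
    d=np.array([(uv[0]-K[0,2])/K[0,0],(uv[1]-K[1,2])/K[1,1]])
    s=d.copy()
    for _ in range(30): s=d/(1+k*(s@s))
    R=np.array(im["R"]);t=np.array(im["t"])
    v=R.T@np.r_[s,1]; return -R.T@t, v/np.linalg.norm(v)
def onz(im,uv,z):
    c,v=ray(im,uv); return c+v*(z-c[2])/v[2]
def tri(a,ua,b,ub):
    c1,v1=ray(a,ua);c2,v2=ray(b,ub)
    s=np.linalg.lstsq(np.c_[v1,-v2],c2-c1,rcond=None)[0]
    p,q=c1+s[0]*v1,c2+s[1]*v2; return (p+q)/2,np.linalg.norm(p-q)
def proj(im,X):
    p=np.array(im["R"])@X+np.array(im["t"]); s=p[:2]/p[2]
    s=s*(1+im["k1"]*(s@s)); K=np.array(im["intrinsics"]); return np.array([K[0,0]*s[0]+K[0,2],K[1,1]*s[1]+K[1,2]])
E
python3 - <<'E'
from h import *
import pickle
d={n:get_image(n) for n in("scene","side","wrist")}
pickle.dump(d,open("d0.pkl","wb"))
for n in d: print(n,-np.array(d[n]["R"]).T@d[n]["t"],d[n]["k1"],d[n]["intrinsics"][0][0])
A=np.hstack([d["scene"]["pixels"],d["side"]["pixels"]])
for n in ("scene","side"): cv2.imwrite(f"pics/{n}0.png",cv2.resize(d[n]["pixels"][:,:,::-1],(800,600),interpolation=cv2.INTER_CUBIC))
o=get_obs();print(o)
E
```

```text
scene [ 1.19892951 -0.36799955  1.06908408] -0.0519419212606597 388.0821374257081
side [ 0.08382711 -1.08140139  0.76016863] -0.03031481385601721 347.85904101580405
wrist [0.17242778 0.65801576 0.37304376] 0.007211972042301256 340.20608804070457
{'time_s': 0.15, 'q': array([ 1.16117141e+00,  1.16364068e-01,  1.44210573e+00, -2.25534508e-06,
        1.58396390e+00, -3.78156536e-02]), 'joint_vel': array([ 0.00187306, -0.00189198, -0.00246944, -0.00059721,  0.00029532,
       -0.00090939]), 'tau': array([ 3.56287119e-04, -7.32513714e+01, -6.32845902e+01,  1.01636016e-05,
        5.06339376e-03,  2.19091152e-05]), 'position': array([0.2451855 , 0.62872828, 0.20474345]), 'tcp_rot': array([ 1.84835653e-01,  9.82769355e-01, -4.10289265e-04, -9.21963126e-05]), 'contact_force': array([-0.22295064, -0.0792664 ,  0.47324499]), 'torque': array([-0.0038068 ,  0.0663879 ,  0.03361246]), 'gripper_force': 0.0, 'grip_width': 0.08561248899436823}
```

View pics/scene0.png

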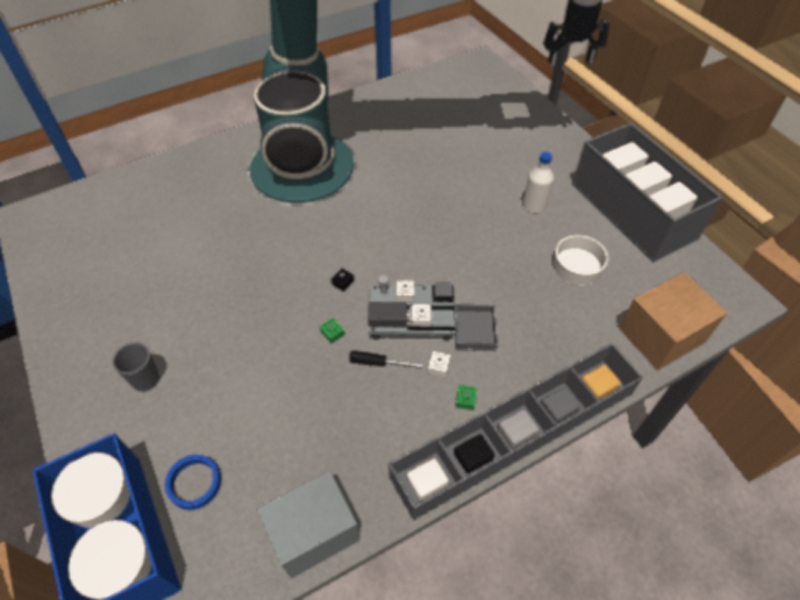

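View pics/side0.png

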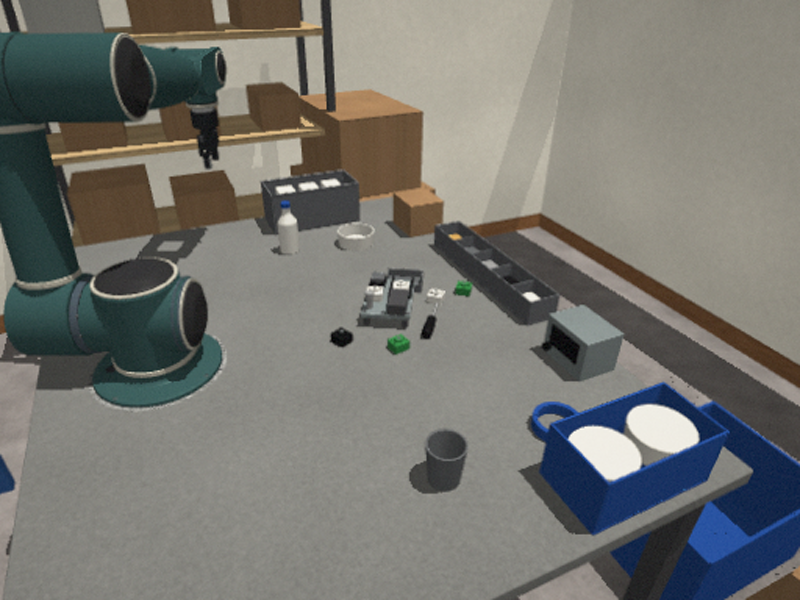

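The scene view shows the fixture centred near (430,315) in the 800x600 picture, the reject tray at (475,327), the nested cap at (421,313), and the key (dark pad) at (443,290). cap_deck is at (405,288) and the pin at (382,284). The side view shows the fixture at (392,298).

```bash
python3 - <<'E'
from h import *
import pickle
d=pickle.load(open("d0.pkl","rb"));s=d["scene"]
for n,uv,z in [("key",(443,289),.062),("cap",(421,313),.07),("tray",(475,327),.026),("pin",(382,280),.085),("capdeck",(405,287),.07),("housing",(388,314),.07)]:
    print(n,onz(s,np.array(uv)*.64,z).round(3))
o=get_obs();R=Ro.from_quat(o["tcp_rot"]).as_matrix();print(R.round(3))
w=d["wrist"];print("cam in tool",(R.T@(-np.array(w["R"]).T@w["t"]-o["position"])).round(4)); print((np.array(w["R"])@R).round(3))
E
```

```text
key [0.568 0.083 0.062]
cap [0.603 0.009 0.07 ]
tray [0.662 0.105 0.026]
pin [ 0.5   -0.025  0.085]
capdeck [0.53  0.013 0.07 ]
housing [ 0.572 -0.05   0.07 ]
[[-0.932  0.363 -0.   ]
 [ 0.363  0.932 -0.001]
 [ 0.    -0.001 -1.   ]]
cam in tool [ 0.0784  0.0007 -0.1683]
[[ 0.001  1.    -0.001]
 [-0.952  0.    -0.307]
 [-0.307  0.001  0.952]]
```

Call:
{"fn": "send_rows", "kwargs": {
  "translation": [
    [-0.06, -0.05, -0.01],
    [-0.2, -0.15, -0.04],
    [-0.34, -0.25, -0.06],
    [-0.48, -0.36, -0.08],
    [-0.62, -0.46, -0.1],
    [-0.76, -0.57, -0.12],
    [-0.86, -0.64, -0.14],
    [-0.9, -0.67, -0.15]
  ],
  "twist": [0, 0, 0, 0, 0, 0, 0, 0],
  "claw": [-1, -1, -1, -1, -1, -1, -1, -1]
}}

```text
time_s: 0.82
position: [0.3658, 0.4358, 0.2361]
tcp_rot: [0.186, 0.983, 0.0, 0.0]
contact_force: [0.2, 0.4, -0.0]
grip_width: 0.085
gripper_force: 0.0
```

Call:
{"fn": "send_rows", "kwargs": {
  "translation": [
    [-0.06, -0.05, 0],
    [-0.2, -0.15, 0],
    [-0.34, -0.25, 0],
    [-0.48, -0.36, 0],
    [-0.62, -0.46, 0],
    [-0.76, -0.57, 0],
    [-0.86, -0.64, 0],
    [-0.9, -0.67, 0]
  ],
  "twist": [0, 0, 0, 0, 0, 0, 0, 0],
  "claw": [-1, -1, -1, -1, -1, -1, -1, -1]
}}

```text
time_s: 1.48
position: [0.4844, 0.2459, 0.2352]
tcp_rot: [0.186, 0.983, -0.0, 0.0]
contact_force: [0.9, -0.4, 0.3]
grip_width: 0.0855
gripper_force: 0.0
```

Call:
{"fn": "send_rows", "kwargs": {
  "translation": [
    [-0.06, -0.05, 0],
    [-0.2, -0.15, 0],
    [-0.34, -0.25, 0],
    [-0.48, -0.36, 0],
    [-0.62, -0.46, 0],
    [-0.76, -0.57, 0],
    [-0.86, -0.64, 0],
    [-0.9, -0.67, 0]
  ],
  "twist": [0.04, 0.1, 0.17, 0.24, 0.31, 0.38, 0.44, 0.5],
  "claw": [-1, -1, -1, -1, -1, -1, -1, -1]
}}

```text
time_s: 2.15
position: [0.6034, 0.056, 0.2347]
tcp_rot: [0.55, 0.835, -0.0, -0.0]
contact_force: [-0.4, 0.5, -0.2]
grip_width: 0.0852
gripper_force: 0.0
```

Call:
{"fn": "send_rows", "kwargs": {
  "translation": [
    [0, 0, 0],
    [0, 0, 0],
    [0, 0, 0],
    [0, 0, 0],
    [0, 0, 0],
    [0, 0, 0],
    [0, 0, 0],
    [0, 0, 0]
  ],
  "twist": [0.06, 0.14, 0.22, 0.3, 0.38, 0.46, 0.54, 0.6],
  "claw": [-1, -1, -1, -1, -1, -1, -1, -1]
}}

```text
time_s: 2.82
position: [0.6021, 0.0589, 0.2351]
tcp_rot: [0.869, 0.495, -0.0, -0.0]
contact_force: [-0.3, 0.3, 0.8]
grip_width: 0.0852
gripper_force: 0.0
```

```bash
python3 - <<'E'
from h import *
import pickle
d=get_image("wrist");d["obs"]=get_obs();pickle.dump(d,open("w1.pkl","wb"))
cv2.imwrite("pics/w1.png",cv2.resize(d["pixels"][:,:,::-1],(800,600),interpolation=cv2.INTER_CUBIC))
E
```

```text
(no output)
```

View pics/w1.png

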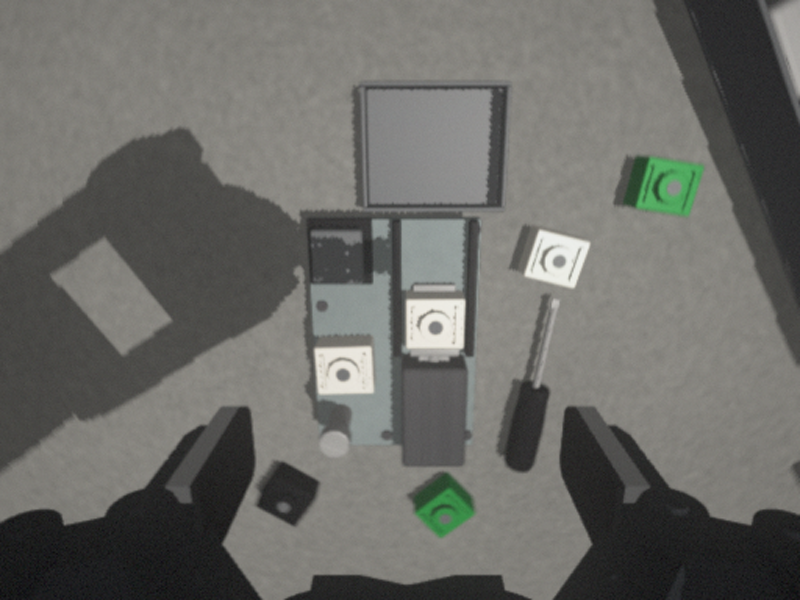

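The wrist view looks straight along the slide, with up in the picture as fixture +x and left as +y. The key pad is in shadow at about (310-372, 228-283). The slide opening is at columns 400-468, ending at row 216, with the nested cap at (435,322). Next I take a second wrist viewpoint.

Call:
{"fn": "send_rows", "kwargs": {
  "translation": [
    [0, 0.05, 0.03],
    [0, 0.15, 0.1],
    [0, 0.25, 0.15],
    [0, 0.33, 0.19],
    [0, 0.35, 0.2],
    [0, 0.35, 0.2]
  ],
  "twist": [0, 0, 0, 0, 0, 0],
  "claw": [-1, -1, -1, -1, -1, -1]
}}

```text
time_s: 3.37
position: [0.6631, 0.0224, 0.1936]
tcp_rot: [0.867, 0.499, -0.001, -0.001]
contact_force: [-0.4, -0.1, 0.1]
grip_width: 0.0853
gripper_force: 0.0
```

```bash
python3 - <<'E'
from h import *
import pickle
d=get_image("wrist");d["obs"]=get_obs();pickle.dump(d,open("w2.pkl","wb"))
cv2.imwrite("pics/w2.png",cv2.resize(d["pixels"][:,:,::-1],(800,600),interpolation=cv2.INTER_CUBIC))
d=pickle.load(open("w1.pkl","rb"))
c=d["pixels"][125:295,185:315,::-1].astype(float)
c=255*(c/255)**.5
cv2.imwrite("pics/w1c.png",cv2.resize(c.astype(np.uint8),None,fx=3.5,fy=3.5,interpolation=cv2.INTER_CUBIC))
E
```

```text
(no output)
```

View pics/w2.png

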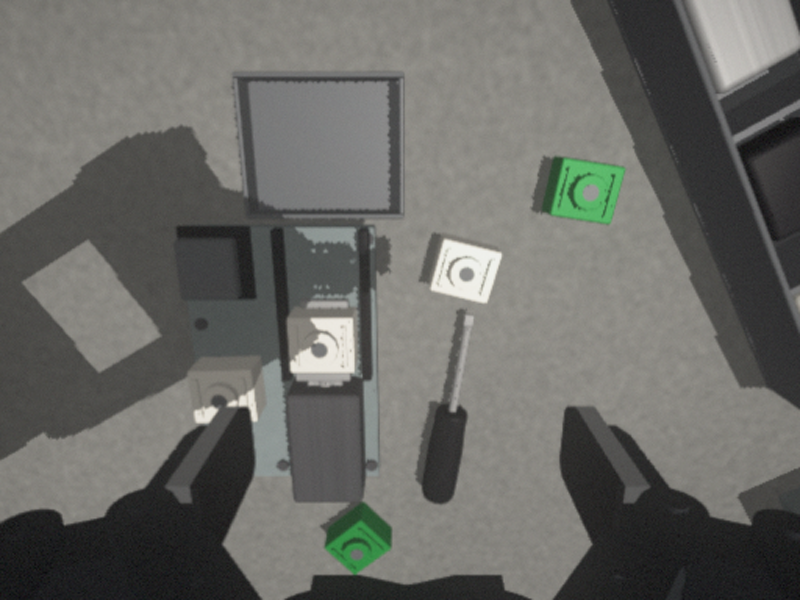

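View pics/w1c.png

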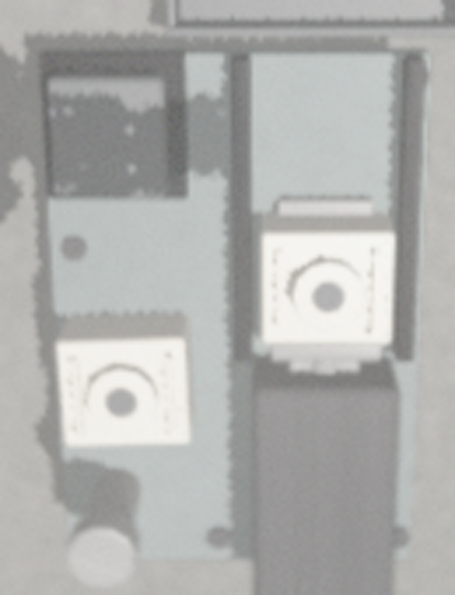

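In the w1 crop the key top spans (48-166, 75-195), the guides' end is at row 52, and the cap top spans (262-395, 230-345). In w2 the key at (178-240, 240-297) is in shadow, so I enhance it.

```bash
python3 - <<'E'
import pickle,cv2,numpy as np
d=pickle.load(open("w2.pkl","rb"))
c=d["pixels"][140:260,105:250,::-1].astype(float)
c=np.clip(300*(c/255)**.45,0,255)
cv2.imwrite("pics/w2c.png",cv2.resize(c.astype(np.uint8),None,fx=5,fy=5,interpolation=cv2.INTER_CUBIC))
E
```

```text
(no output)
```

View pics/w2c.png

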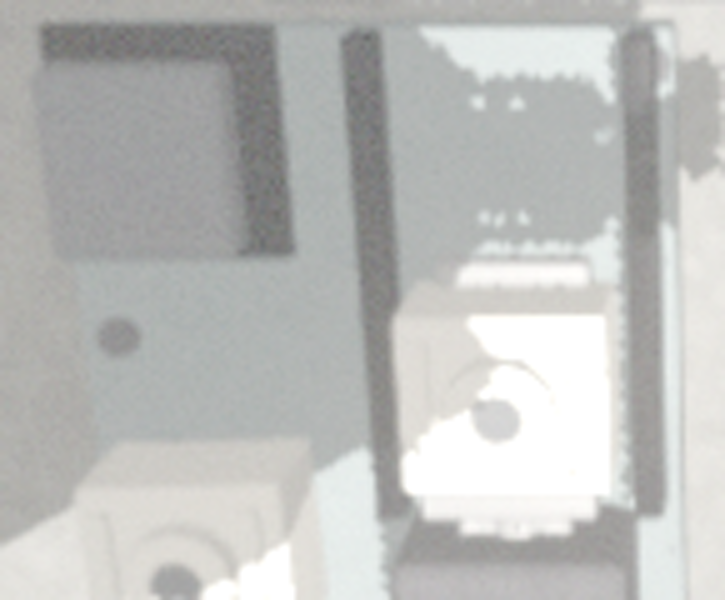

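The enhanced crop shows the key-top corners at (37,68), (228,64), (242,254) and (57,257). The left guide end is at columns 343-380 and the right one at 620-658, both at row 32. The cap boss hole is at (496,420).

```bash
cat > m.py <<'E'
from h import *
import pickle
a=pickle.load(open("w1.pkl","rb"));b=pickle.load(open("w2.pkl","rb"))
A=lambda p:((np.array(p)+.5)/3.5-.5)+[185,125]
B=lambda p:((np.array(p)+.5)/5-.5)+[105,140]
P={"kTL":((48,76),(37,68)),"kTR":((165,76),(228,64)),"kBR":((167,196),(242,254)),"kBL":((50,196),(57,257)),
"gL":((240.5,55),(361,32)),"gR":((411.5,55),(639,32)),"gLb":((241,359),(394,517)),"gRb":((405,358),(650,514)),"hole":((328,296),(496,420))}
Q={}
for n,(p,q) in P.items():
    X,e=tri(a,A(p),b,B(q)); Q[n]=X; print(n,X.round(4),"gap",round(e,4))
k=np.mean([Q[n] for n in("kTL","kTR","kBR","kBL")],0)
print("key",k.round(4),"size",np.linalg.norm(Q["kTL"]-Q["kBL"]),np.linalg.norm(Q["kTL"]-Q["kTR"]))
print("onz key", [np.mean([onz(i,f(P[n][j]),.062) for n in("kTL","kTR","kBR","kBL")],0).round(4) for i,f,j in((a,A,0),(b,B,1))])
for z,n in((.05,"gL"),(.05,"gR"),(.05,"gLb"),(.05,"gRb"),(.07,"hole")): print(n,[onz(i,f(P[n][j]),z).round(4) for i,f,j in((a,A,0),(b,B,1))])
G=lambda n,z:np.mean([onz(i,f(P[n][j]),z) for i,f,j in((a,A,0),(b,B,1))],0)
ex=sum((G("gL",.05)-G("gLb",.05),G("gR",.05)-G("gRb",.05)))[:2];ex/=np.linalg.norm(ex);ey=np.array([-ex[1],ex[0]])
print("yaw fixture",np.degrees(np.arctan2(ex[1],ex[0])))
for n in ("gL","gR"): Q[n]=G(n,.05)
O=(Q["gL"]+Q["gR"])[:2]/2-ex*.042
KT=np.mean([G(n,.062) for n in("kTL","kTR","kBR","kBL")],0)[:2]
F=lambda X:np.array([(X[:2]-O)@ex,(X[:2]-O)@ey])
for n,X in(("key",KT),("hole",G("hole",.07)),("gL",Q["gL"]),("gLb",G("gLb",.05)),("gRb",G("gRb",.05))): print(n,F(X).round(4))
print("O",O,KT)
o=get_obs();R=Ro.from_quat(o["tcp_rot"]).as_matrix();print(o["position"],F(o["position"]),"tool x yaw",np.degrees(np.arctan2(R[1,0],R[0,0])),R[:,2])
E
python3 m.py
```

```text
kTL [0.5591 0.11   0.0575] gap 0.0011
kTR [0.5883 0.0929 0.0556] gap 0.0001
kBR [0.5699 0.0622 0.0568] gap 0.0003
kBL [0.5388 0.0794 0.0549] gap 0.0006
gL [0.6095 0.0856 0.0452] gap 0.0004
gR [0.6538 0.0591 0.0423] gap 0.0
gLb [ 0.5584 -0.      0.0437] gap 0.0012
gRb [ 0.6052 -0.0249  0.0475] gap 0.0003
hole [0.5974 0.0138 0.0694] gap 0.0002
key [0.564  0.0861 0.0562] size 0.03678188353586616 0.0339148860042473
onz key [array([0.5654, 0.087 , 0.062 ]), array([0.5666, 0.0861, 0.062 ])]
gL [array([0.61  , 0.0863, 0.05  ]), array([0.6108, 0.0855, 0.05  ])]
gR [array([0.6535, 0.0605, 0.05  ]), array([0.655 , 0.0599, 0.05  ])]
gLb [array([0.5601, 0.0028, 0.05  ]), array([0.561 , 0.0012, 0.05  ])]
gRb [array([ 0.6055, -0.0237,  0.05  ]), array([ 0.606 , -0.0241,  0.05  ])]
hole [array([0.5975, 0.014 , 0.07  ]), array([0.5975, 0.0138, 0.07  ])]
yaw fixture 59.64790747869172
key [0.0201 0.0641]
hole [-0.0266  0.0002]
gL [0.042  0.0254]
gLb [-0.0556  0.026 ]
gRb [-0.0551 -0.026 ]
O [0.61110563 0.03678616] [0.56598358 0.08651994]
[0.66272188 0.02284416 0.19464179] [ 0.01405127 -0.05158661] tool x yaw 59.80142840549261 [-1.18427423e-03  1.15160724e-04 -9.99999292e-01]
```

The measurements agree with the given geometry: key at fixture (20, 64), cap at (-27, 0), guides ±26, fixture yaw 59.65°. Next I move over TCP fixture (24, 32.5), set the finger spacing and start down.

Call:
{"fn": "send_rows", "kwargs": {
  "translation": [
    [0.01, -0.08, 0],
    [0.03, -0.2, 0.05],
    [0.05, -0.32, 0.15],
    [0.05, -0.4, 0.25],
    [0.05, -0.42, 0.35],
    [0.05, -0.42, 0.43],
    [0.05, -0.42, 0.47],
    [0.05, -0.42, 0.47]
  ],
  "twist": [0, 0, 0, 0, 0, 0, 0, 0],
  "claw": [-0.2, -0.2, -0.2, -0.2, -0.2, -0.2, -0.2, -0.2],
  "force": 60
}}

```text
time_s: 4.08
position: [0.5943, 0.0742, 0.1003]
tcp_rot: [0.867, 0.498, -0.001, -0.0]
contact_force: [-0.1, -0.1, 0.8]
grip_width: 0.0513
gripper_force: 0.0
```

```bash
python3 m.py | tail -1; python3 - <<'E'
from h import *
import pickle
d=get_image("wrist");s=get_image("side");o=get_obs();print(o["grip_width"],o["contact_force"])
ex=np.array([np.cos(np.radians(59.7)),np.sin(np.radians(59.7))]);u=proj(s,np.r_[o["position"][:2],.06]).astype(int);print(u)
c=s["pixels"][u[1]-50:u[1]+50,u[0]-60:u[0]+60]
c=cv2.resize(c,(480,400),interpolation=cv2.INTER_CUBIC)
w=np.clip(300*(d["pixels"]/255.)**.6,0,255).astype(np.uint8)[130:384,60:452]
w=cv2.resize(w,(800,518))
cv2.imwrite("pics/w3.png",w[:,:,::-1]);cv2.imwrite("pics/s3.png",c[:,:,::-1])
E
```

```text
[0.5943455  0.07422381 0.10029873] [0.02383721 0.03338063] tool x yaw 59.78316443215227 [-1.48954106e-03 -1.05452720e-04 -9.99998885e-01]
0.05138522577487356 [ 0.49493552 -0.04630263  0.36936928]
[250 175]
```

View pics/w3.png

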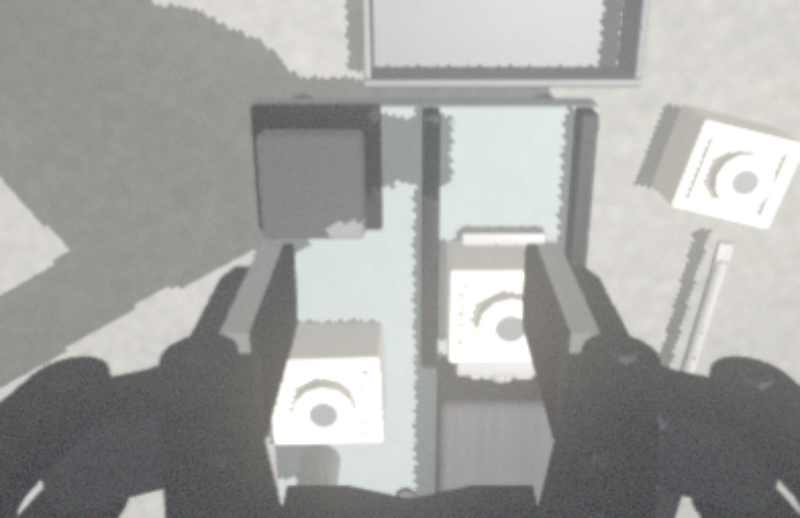

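Both fingertips are visible at (270,245) and (548,245), straddling the key and slide columns. I check them against the projected tip points, and when lowered, before pressing.

```bash
python3 - <<'E'
from h import *
d=get_image("wrist");o=get_obs();R=Ro.from_quat(o["tcp_rot"]).as_matrix();p=o["position"]
for dz in(0,-.004,-.008):
  for dx in(-.011,0,.011):
    print(dz,dx,[((proj(d,p+R@np.array([dx,s*.033,dz]))-[60,130])*2.04).round() for s in(-1,1)])
for z in (.09,.062): # mark where tips land
  q=p.copy();q[2]=z
# tip line triangulated on plane: image tip pts
for z in(.1,.096,.092):
  for uv in((270,245),(548,245),(245,345),(580,345)): print(z,uv,(R.T@(onz(d,np.array(uv)/2.04+[60,130],z)-p)).round(4))
E
```

```text
0 -0.011 [array([287., 265.]), array([531., 265.])]
0 0 [array([285., 228.]), array([534., 228.])]
0 0.011 [array([283., 189.]), array([536., 189.])]
-0.004 -0.011 [array([285., 272.]), array([534., 272.])]
-0.004 0 [array([282., 234.]), array([536., 234.])]
-0.004 0.011 [array([280., 195.]), array([539., 195.])]
-0.008 -0.011 [array([282., 280.]), array([537., 280.])]
-0.008 0 [array([280., 241.]), array([539., 241.])]
-0.008 0.011 [array([277., 201.]), array([542., 201.])]
0.1 (270, 245) [-0.0065 -0.0379  0.0027]
0.1 (548, 245) [-0.0065  0.0377  0.0028]
0.1 (245, 345) [-0.038  -0.0469  0.0027]
0.1 (580, 345) [-0.038   0.0488  0.0028]
0.096 (270, 245) [-0.0085 -0.0388  0.0067]
0.096 (548, 245) [-0.0085  0.0386  0.0068]
0.096 (245, 345) [-0.0408 -0.048   0.0067]
0.096 (580, 345) [-0.0408  0.05    0.0068]
0.092 (270, 245) [-0.0105 -0.0396  0.0107]
0.092 (548, 245) [-0.0105  0.0395  0.0108]
0.092 (245, 345) [-0.0435 -0.0491  0.0107]
0.092 (580, 345) [-0.0435  0.0511  0.0108]
```

Call:
{"fn": "send_rows", "kwargs": {
  "translation": [
    [0, 0, 0.03],
    [0, 0, 0.07],
    [0, 0, 0.11],
    [0, 0, 0.13],
    [0, 0, 0.13]
  ],
  "twist": [0, 0, 0, 0, 0],
  "claw": [-0.2, -0.2, -0.2, -0.2, -0.2]
}}

```text
time_s: 4.65
position: [0.5946, 0.0738, 0.0736]
tcp_rot: [0.867, 0.498, -0.001, -0.0]
contact_force: [-0.5, 0.1, 0.3]
grip_width: 0.0515
gripper_force: 0.0
```

```bash
python3 m.py | tail -1; python3 - <<'E'
from h import *
d=get_image("wrist");o=get_obs();print(o["contact_force"])
w=np.clip(300*(d["pixels"]/255.)**.6,0,255).astype(np.uint8)[130:384,60:452]
cv2.imwrite("pics/w4.png",cv2.resize(w,(800,518))[:,:,::-1])
E
```

```text
[0.59459555 0.07376555 0.0736479 ] [0.02356812 0.0329333 ] tool x yaw 59.69375555023075 [-2.13931048e-03 -1.73033267e-04 -9.99997697e-01]
[-0.44238515 -0.35411947  0.16771475]
```

View pics/w4.png

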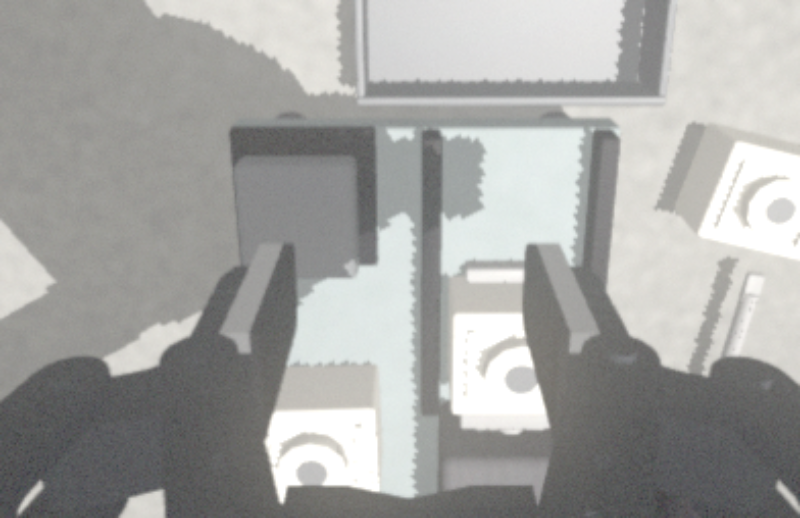

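```bash
python3 - <<'E'
from h import *
import pickle
d=get_image("wrist");o=get_obs();R=Ro.from_quat(o["tcp_rot"]).as_matrix();p=o["position"]
print(d["intrinsics"])
def f(d,o,uv,y):
    R=Ro.from_quat(o["tcp_rot"]).as_matrix();c,v=ray(d,uv);c=R.T@(c-o["position"]);v=R.T@v
    return (c+v*(y-c[1])/v[1]).round(4)
for uv,s in(((293,245),-1),((527,245),1),((250,348),-1),((568,348),1)):
    print(uv,f(d,o,np.array(uv)/2.04+[60,130],s*o["grip_width"]/2))
w=pickle.load(open("w1.pkl","rb"))
for uv,s in(((250,408),-1),((565,408),1)): print(f(w,w["obs"],np.array(uv)*.64,s*.0427))
for uv,s in(((263,245),-1),((558,245),1)): print("outer",f(d,o,np.array(uv)/2.04+[60,130],s*(o["grip_width"]/2+.0145)))
E
```

```text
[[340.20608804   0.         260.3291202 ]
 [  0.         340.20608804 197.01377859]
 [  0.           0.           1.        ]]
(293, 245) [ 0.009  -0.0258 -0.0281]
(527, 245) [ 0.0102  0.0258 -0.0303]
(250, 348) [ 0.0121 -0.0258 -0.0709]
(568, 348) [ 0.012   0.0258 -0.0708]
[ 0.0088 -0.0427 -0.0387]
[ 0.0101  0.0427 -0.0399]
outer [-0.0079 -0.0403  0.0056]
outer [-0.0061  0.0403  0.0022]
```

Call:
{"fn": "send_rows", "kwargs": {
  "translation": [
    [0, 0, 0.01],
    [0, 0, 0.02],
    [0, 0, 0.03],
    [0, 0, 0.035],
    [0, 0, 0.035]
  ],
  "twist": [0, 0, 0, 0, 0],
  "claw": [-0.2, -0.2, -0.2, -0.2, -0.2]
}}

```text
time_s: 5.17
position: [0.5951, 0.0739, 0.068]
tcp_rot: [0.867, 0.498, -0.0, -0.0]
contact_force: [0.6, 0.2, -1.0]
grip_width: 0.0515
gripper_force: 0.0
```

Call:
{"fn": "send_rows", "kwargs": {
  "translation": [
    [0, 0, 0.01],
    [0, 0, 0.02],
    [0, 0, 0.025],
    [0, 0, 0.025]
  ],
  "twist": [0, 0, 0, 0],
  "claw": [-0.2, -0.2, -0.2, -0.2]
}}

```text
time_s: 5.5
position: [0.5951, 0.0738, 0.063]
tcp_rot: [0.867, 0.498, -0.0, -0.0]
contact_force: [0.4, 0.2, -0.3]
grip_width: 0.0514
gripper_force: 0.0
```

Call:
{"fn": "send_rows", "kwargs": {
  "translation": [
    [0, 0, 0.01],
    [0, 0, 0.02],
    [0, 0, 0.02]
  ],
  "twist": [0, 0, 0],
  "claw": [-0.2, -0.2, -0.2]
}}

```text
time_s: 5.75
position: [0.5951, 0.0739, 0.0588]
tcp_rot: [0.867, 0.498, -0.0, -0.0]
contact_force: [-0.7, -0.1, 0.7]
grip_width: 0.0512
gripper_force: 0.0
```

Call:
{"fn": "send_rows", "kwargs": {
  "translation": [
    [0, 0, 0.01],
    [0, 0, 0.015],
    [0, 0, 0.015]
  ],
  "twist": [0, 0, 0],
  "claw": [-0.2, -0.2, -0.2]
}}

```text
time_s: 6.0
position: [0.5951, 0.0738, 0.056]
tcp_rot: [0.867, 0.498, -0.0, -0.0]
contact_force: [-0.6, -0.2, 0.5]
grip_width: 0.0514
gripper_force: 0.0
```

Call:
{"fn": "send_rows", "kwargs": {
  "translation": [
    [0, 0, 0.01],
    [0, 0, 0.015],
    [0, 0, 0.015]
  ],
  "twist": [0, 0, 0],
  "claw": [-0.2, -0.2, -0.2]
}}

```text
time_s: 6.25
position: [0.5951, 0.0739, 0.053]
tcp_rot: [0.867, 0.498, -0.0, -0.0]
contact_force: [-0.2, 0.6, -0.3]
grip_width: 0.0511
gripper_force: 0.0
```

Call:
{"fn": "send_rows", "kwargs": {
  "translation": [
    [0, 0, 0.01],
    [0, 0, 0.01],
    [0, 0, 0.01]
  ],
  "twist": [0, 0, 0],
  "claw": [-0.2, -0.2, -0.2]
}}

```text
time_s: 6.5
position: [0.5952, 0.0739, 0.0512]
tcp_rot: [0.867, 0.498, -0.0, -0.0]
contact_force: [-0.3, -1.5, 0.0]
grip_width: 0.0513
gripper_force: 0.0
```

```bash
python3 - <<'E'
from h import *
d=get_image("wrist");s=get_image("side");c=get_image("scene");o=get_obs();print(o["contact_force"],o["position"])
g=lambda i:np.clip(300*(i/255.)**.6,0,255).astype(np.uint8)
def crop(im):
    u=proj(im,np.r_[o["position"][:2],.06]).astype(int);print(u)
    return cv2.resize(g(im["pixels"])[u[1]-37:u[1]+37,u[0]-37:u[0]+37],(300,300),interpolation=cv2.INTER_CUBIC)
w=cv2.resize(g(d["pixels"])[130:384,60:452],(500,600))
cv2.imwrite("pics/x5.png",np.hstack([w,np.vstack([crop(s),crop(c)])])[:,:,::-1])
E
```

```text
[ 0.87840938 -0.25185258  0.76990609] [0.59527655 0.07387856 0.05137147]
[250 175]
[285 192]
```

View pics/x5.png

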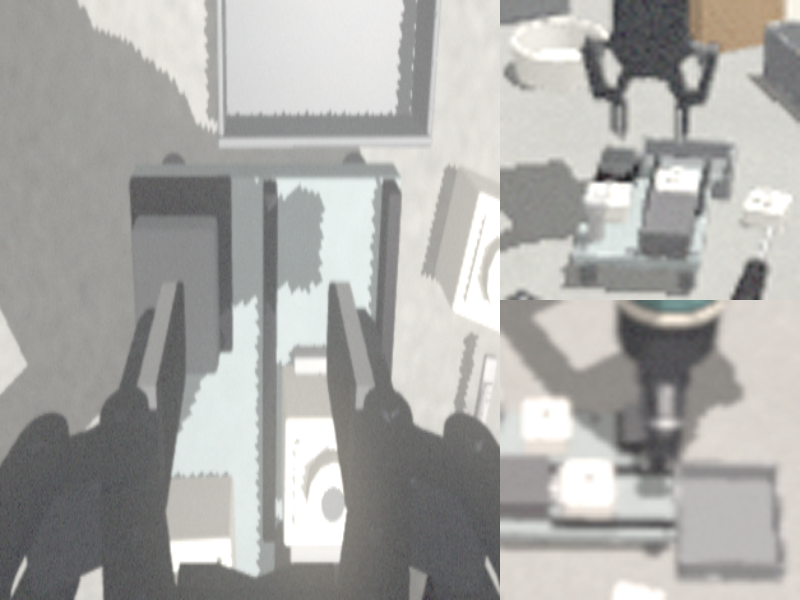

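The side view crop (top right) shows both fingertips still clearly above the key and slide. This matches the roughly 28 mm tip setback estimated from the wrist view, with the left finger in line with the key at (172,283). I continue down guarded.

Call:
{"fn": "send_rows", "kwargs": {
  "translation": [
    [0, 0, 0.01],
    [0, 0, 0.02],
    [0, 0, 0.03],
    [0, 0, 0.04],
    [0, 0, 0.04]
  ],
  "twist": [0, 0, 0, 0, 0],
  "claw": [-0.2, -0.2, -0.2, -0.2, -0.2]
}}

```text
time_s: 7.07
position: [0.595, 0.0738, 0.0427]
tcp_rot: [0.867, 0.498, -0.0, -0.0]
contact_force: [0.8, 1.3, 0.8]
grip_width: 0.0514
gripper_force: 0.0
```

Call:
{"fn": "send_rows", "kwargs": {
  "translation": [
    [0, 0, 0.01],
    [0, 0, 0.015],
    [0, 0, 0.015]
  ],
  "twist": [0, 0, 0],
  "claw": [-0.2, -0.2, -0.2]
}}

```text
time_s: 7.32
position: [0.5951, 0.0739, 0.04]
tcp_rot: [0.867, 0.498, -0.0, -0.0]
contact_force: [-0.2, 0.1, -0.6]
grip_width: 0.0515
gripper_force: 0.0
```

Call:
{"fn": "send_rows", "kwargs": {
  "translation": [
    [0, 0, 0.01],
    [0, 0, 0.015],
    [0, 0, 0.015]
  ],
  "twist": [0, 0, 0],
  "claw": [-0.2, -0.2, -0.2]
}}

```text
time_s: 7.57
position: [0.5951, 0.0739, 0.037]
tcp_rot: [0.867, 0.498, -0.0, -0.0]
contact_force: [0.4, 0.0, -0.7]
grip_width: 0.0514
gripper_force: 0.0
```

Call:
{"fn": "send_rows", "kwargs": {
  "translation": [
    [0, 0, 0.01],
    [0, 0, 0.01],
    [0, 0, 0.01]
  ],
  "twist": [0, 0, 0],
  "claw": [-0.2, -0.2, -0.2]
}}

```text
time_s: 7.82
position: [0.5952, 0.0738, 0.0352]
tcp_rot: [0.867, 0.498, -0.0, -0.0]
contact_force: [1.2, -0.1, 0.7]
grip_width: 0.0514
gripper_force: 0.0
```

```bash
python3 - <<'E'
from h import *
s=[]
for _ in range(3):
    d=get_image("wrist");o=get_obs();s.append(np.r_[o["contact_force"],o["torque"]])
print(np.mean(s,0).round(2),o["position"])
E
```

```text
[-0.36  0.05  0.21  0.01 -0.01  0.04] [0.59529387 0.07389584 0.03538604]
```

Call:
{"fn": "send_rows", "kwargs": {
  "translation": [
    [0, 0, 0.01],
    [0, 0, 0.01],
    [0, 0, 0.01]
  ],
  "twist": [0, 0, 0],
  "claw": [-0.2, -0.2, -0.2]
}}

```text
time_s: 8.22
position: [0.5952, 0.0739, 0.0331]
tcp_rot: [0.867, 0.498, -0.0, -0.0]
contact_force: [-0.3, -0.3, -0.3]
grip_width: 0.0512
gripper_force: 0.0
```

Call:
{"fn": "send_rows", "kwargs": {
  "translation": [
    [0, 0, 0.01],
    [0, 0, 0.01],
    [0, 0, 0.01]
  ],
  "twist": [0, 0, 0],
  "claw": [-0.2, -0.2, -0.2]
}}

```text
time_s: 8.47
position: [0.5952, 0.0739, 0.0312]
tcp_rot: [0.867, 0.498, -0.0, -0.0]
contact_force: [0.1, -0.1, -0.5]
grip_width: 0.0514
gripper_force: 0.0
```

```bash
python3 - <<'E'
from h import *
s=[]
for _ in range(3):
    d=get_image("wrist");o=get_obs();s.append(np.r_[o["contact_force"],o["torque"]])
print(np.mean(s,0).round(2),o["position"])
E
```

```text
[ 0.07  0.61 -0.15 -0.02 -0.02 -0.01] [0.59520052 0.07388263 0.03124745]
```

Call:
{"fn": "send_rows", "kwargs": {
  "translation": [
    [0, 0, 0.01],
    [0, 0, 0.01],
    [0, 0, 0.01]
  ],
  "twist": [0, 0, 0],
  "claw": [-0.2, -0.2, -0.2]
}}

```text
time_s: 8.87
position: [0.5952, 0.0739, 0.0292]
tcp_rot: [0.867, 0.498, 0.0, -0.0]
contact_force: [0.7, -0.1, -0.7]
grip_width: 0.0514
gripper_force: 0.1
```

```bash
cat > f.py <<'E'
from h import *
s=[]
for _ in range(4):
    d=get_image("wrist");o=get_obs();s.append(np.r_[o["contact_force"],o["torque"]])
print(np.mean(s,0).round(2),o["position"],o["time_s"])
E
python3 f.py
```

```text
[ 0.23  0.35  0.38 -0.01  0.01 -0.03] [0.59520602 0.07384225 0.02921411] 9.0667
```

```bash
python3 - <<'E'
from h import *
s=get_image("side");p=np.array([.5953,.0739,.0514]);R=Ro.from_quat([.867,.498,0,0]).as_matrix()
for uv in((243.1,170.8),(258.2,171.3)):
    c,v=ray(s,uv);c=R.T@(c-p);v=R.T@v
    for x0 in (-.011,0,.011): print(uv,x0,(c+v*(x0-c[0])/v[0]).round(4))
E
```

```text
(243.1, 170.8) -0.011 [-0.011  -0.0275 -0.0351]
(243.1, 170.8) 0 [ 0.     -0.029  -0.0292]
(243.1, 170.8) 0.011 [ 0.011  -0.0305 -0.0232]
(258.2, 171.3) -0.011 [-0.011   0.0345 -0.0367]
(258.2, 171.3) 0 [ 0.      0.0335 -0.0308]
(258.2, 171.3) 0.011 [ 0.011   0.0326 -0.0248]
```

Call:
{"fn": "send_rows", "kwargs": {
  "translation": [
    [0, 0, 0.01],
    [0, 0, 0.01],
    [0, 0, 0.01]
  ],
  "twist": [0, 0, 0],
  "claw": [-0.2, -0.2, -0.2]
}}

```text
time_s: 9.37
position: [0.5953, 0.0739, 0.0273]
tcp_rot: [0.867, 0.498, 0.0, -0.0]
contact_force: [-0.2, 0.5, 0.5]
grip_width: 0.0511
gripper_force: 0.5
```

```bash
python3 f.py
```

```text
[0.46 0.05 0.47 0.01 0.02 0.02] [0.59526478 0.07386042 0.02731065] 9.5667
```

Call:
{"fn": "send_rows", "kwargs": {
  "translation": [
    [0, 0, 0.01],
    [0, 0, 0.01],
    [0, 0, 0.01]
  ],
  "twist": [0, 0, 0],
  "claw": [-0.2, -0.2, -0.2]
}}

```text
time_s: 9.82
position: [0.5953, 0.0739, 0.0253]
tcp_rot: [0.867, 0.498, 0.0, 0.0]
contact_force: [1.6, 0.7, 2.4]
grip_width: 0.051
gripper_force: 2.7
```

```bash
python3 f.py
```

```text
[0.47 0.52 1.85 0.18 0.   0.12] [0.59529398 0.07392999 0.02534477] 10.0167
```

Call:
{"fn": "send_rows", "kwargs": {
  "translation": [
    [0, 0, 0.01],
    [0, 0, 0.01],
    [0, 0, 0.01]
  ],
  "twist": [0, 0, 0],
  "claw": [-0.2, -0.2, -0.2]
}}

```text
time_s: 10.27
position: [0.5954, 0.074, 0.0234]
tcp_rot: [0.867, 0.498, 0.0, 0.0]
contact_force: [1.7, 2.4, 3.0]
grip_width: 0.0513
gripper_force: 3.2
```

```bash
python3 f.py;python3 - <<'E'
from h import *
d=get_image("wrist");s=get_image("side");c=get_image("scene");o=get_obs();print(o["contact_force"],o["position"])
g=lambda i:np.clip(300*(i/255.)**.6,0,255).astype(np.uint8)
def crop(im):
    u=proj(im,np.r_[o["position"][:2],.06]).astype(int);print(u)
    return cv2.resize(g(im["pixels"])[u[1]-37:u[1]+37,u[0]-37:u[0]+37],(300,300),interpolation=cv2.INTER_CUBIC)
w=cv2.resize(g(d["pixels"])[130:384,60:452],(500,600))
cv2.imwrite("pics/x6.png",np.hstack([w,np.vstack([crop(s),crop(c)])])[:,:,::-1])
# cap white mask in wrist
h=d["pixels"].astype(int);m=(h.min(2)>190);n,l,st,ce=cv2.connectedComponentsWithStats(m.astype(np.uint8))
print([(st[i].tolist()) for i in range(1,n) if st[i,4]>60])
E
```

```text
[ 2.32  2.48  3.28  0.44 -0.23  0.1 ] [0.59539019 0.0739721  0.02338362] 10.4667
[2.00464254 2.74026897 3.61645325] [0.59540859 0.07396302 0.0234201 ]
[250 175]
[285 192]
[[437, 230, 75, 70, 2936], [287, 303, 42, 64, 1829]]
```

Call:
{"fn": "send_rows", "kwargs": {
  "translation": [
    [0, 0, 0.01],
    [0, 0, 0.01],
    [0, 0, 0.01]
  ],
  "twist": [0, 0, 0],
  "claw": [-0.2, -0.2, -0.2]
}}

```text
time_s: 10.87
position: [0.5955, 0.074, 0.0224]
tcp_rot: [0.867, 0.498, 0.0, -0.0]
contact_force: [-3.0, 2.5, 15.2]
grip_width: 0.0512
gripper_force: 9.3
```

```bash
python3 f.py
```

```text
[-2.62  2.63 15.07  0.65  0.84  0.13] [0.59548712 0.07403397 0.02240143] 11.0667
```

Call:
{"fn": "send_rows", "kwargs": {
  "translation": [
    [0, 0, 0.005],
    [0, 0, 0.01],
    [0, 0, 0.01]
  ],
  "twist": [0, 0, 0],
  "claw": [-0.2, -0.2, -0.2]
}}

```text
time_s: 11.32
position: [0.5957, 0.0742, 0.022]
tcp_rot: [0.867, 0.498, 0.001, 0.0]
contact_force: [-10.1, 1.4, 31.2]
grip_width: 0.0512
gripper_force: 17.1
```

```bash
python3 f.py
```

```text
[-10.2    2.08  31.13   0.81   2.6    0.28] [0.59570496 0.07415311 0.02196939] 11.5167
```

```bash
python3 - <<'E'
from h import *
import pickle
D={n:get_image(n) for n in("wrist","side","scene")};o=get_obs();D["obs"]=o;pickle.dump(D,open("d6.pkl","wb"))
g=lambda i:np.clip(320*(i/255.)**.55,0,255).astype(np.uint8)
def crop(im,r,dy=0):
    u=proj(im,np.r_[o["position"][:2],.06]).astype(int);u[1]+=dy;print(u-r)
    return cv2.resize(g(im["pixels"])[u[1]-r:u[1]+r,u[0]-r:u[0]+r],(300,300),interpolation=cv2.INTER_CUBIC)
w=cv2.resize(g(D["wrist"]["pixels"])[150:384,130:390],(500,450),interpolation=cv2.INTER_CUBIC)
w=np.vstack([w,np.zeros((150,500,3),np.uint8)])
cv2.imwrite("pics/x7.png",np.hstack([w,np.vstack([crop(D["side"],30),crop(D["scene"],30)])])[:,:,::-1])
E
```

```text
[220 145]
[255 162]
```

View pics/x7.png

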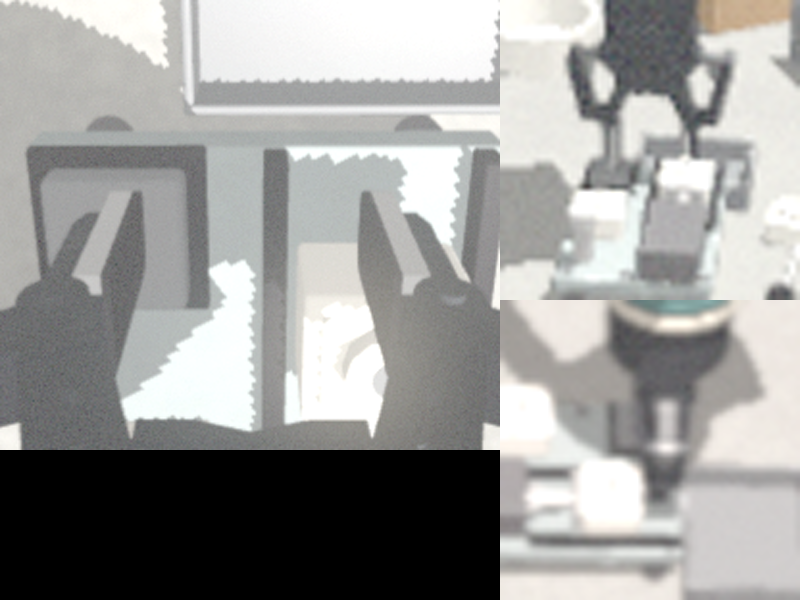

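The last picture shows the cap ejected: in the scene crop (lower right) the cap at (610,493) rests against the slide finger at (665,490), with the ejector rod out behind it. The other finger is on the key. I check the key depth and cap position numerically.

```bash
python3 - <<'E'
from h import *
import pickle
D=pickle.load(open("d6.pkl","rb"));w=D["wrist"];s=D["scene"]
O=np.array([.6111,.0368]);t=np.radians(59.65);ex=np.array([np.cos(t),np.sin(t)]);ey=np.array([-ex[1],ex[0]])
F=lambda X:(np.array([(X[:2]-O)@ex,(X[:2]-O)@ey])*1000).round(1)
W=lambda p:(np.array(p)+.5)*.52-.5+[130,150]
for z in(.050,.052,.055,.058,.062):
    print(z,[F(onz(w,W(p),z)) for p in((40,169),(187,169),(189,309))])
print("deck edge",[F(onz(w,W(p),.04)) for p in((28,146),(207,146),(209,308))],"guide",[F(onz(w,W(p),.05)) for p in((264,150),(288,150))])
print("cap front",[F(onz(w,W(p),z)) for p,z in(((298,243),.04),((302,308),.064))])
S=lambda p:(np.array(p)-[500,300]+.5)/5-.5+[255,162]
print("cap centre scene",F(onz(s,S((610,493)),.064)))
E
```

```text
0.05 [array([39.4, 81.5]), array([39.5, 47.1]), array([ 1. , 47.7])]
0.052 [array([40.3, 80.8]), array([40.4, 46.9]), array([ 2.4, 47.4])]
0.055 [array([41.7, 79.7]), array([41.7, 46.6]), array([ 4.6, 47.1])]
0.058 [array([43.1, 78.7]), array([43.1, 46.3]), array([ 6.8, 46.8])]
0.062 [array([44.9, 77.3]), array([44.9, 45.8]), array([ 9.7, 46.4])]
deck edge [array([41.1, 87.4]), array([41.1, 43. ]), array([-6. , 43.4])] guide [array([44.3, 29.1]), array([44.3, 23.5])]
cap front [array([13.9, 19.8]), array([11.5, 20.5])]
cap centre scene [-5.3 -2. ]
```

The key top fits z ≈ 52 mm, fully down: its width comes out at 33.9 mm and x spans about 2 to 40. The cap front is at about x 13, against the finger. I ease the push slightly, from 31 N to about 20 N, and confirm it holds.

Call:
{"fn": "send_rows", "kwargs": {
  "translation": [
    [0, 0, -0.001],
    [0, 0, -0.003],
    [0, 0, -0.003],
    [0, 0, -0.003],
    [0, 0, -0.003],
    [0, 0, -0.003]
  ],
  "twist": [0, 0, 0, 0, 0, 0],
  "claw": [-0.2, -0.2, -0.2, -0.2, -0.2, -0.2]
}}

```text
time_s: 12.17
position: [0.5956, 0.0741, 0.0221]
tcp_rot: [0.867, 0.498, 0.001, 0.0]
contact_force: [-7.8, 2.6, 26.1]
grip_width: 0.0518
gripper_force: 14.9
```

```bash
python3 f.py; python3 - <<'E'
from h import *
import pickle
D=pickle.load(open("d6.pkl","rb"));s=get_image("scene");w=get_image("wrist")
a=np.abs(s["pixels"].astype(int)-D["scene"]["pixels"])[162:222,255:315].max(2);b=np.abs(w["pixels"].astype(int)-D["wrist"]["pixels"])[150:384,130:390].max(2)
print((a>40).sum(),(b>40).sum())
E
```

```text
[-8.18  1.87 26.26  0.76  2.04  0.21] [0.59566572 0.07411581 0.02211066] 12.3667
0 30
```

Nothing has moved, the push is steady at 26 N on the bottomed key, and the cap is held. I hand in.

```bash
python3 -c "
from workcell import *
print(finish_job())"
```

```text
the job is handed in; nothing more can be done
None
```

I handed the job in at about 12.5 s: the key is held fully down under one finger at about 26 N, and the ejected cap rests on the slide against the other finger.

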